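# Honed palm gouges back into the bench rack, in order

### The arm

A 6-joint arm with a two-finger parallel gripper is mounted at the origin on the work surface. World frame = base frame: x ahead of the robot, y to its left, z up, the work surface at z = 0. Lengths are in m, angles in rad, forces in N, time in s.
With the tool pointing down it reaches from about 0.275 to 0.825 m from the base axis. Payload 4.9 kg.
Tool frame: the origin (TCP) lies between the finger pads; the fingertips stand 14 mm ahead of it and the grasp point (between the pads) lies 5 mm behind it; z points along the fingers, y is the direction in which the jaws open and shut (so a half turn about z gives the same grasp; the last joint's range is limited). The gripper opens to 85 mm and grips with 20 to 120 N. Pads are 22 mm wide; open, the fingers measure 114 mm over their backs; the gripper's body (76 mm by 85 mm) begins 54 mm behind the grasp point. The pads swing forward as they close: fully open they stand 13 mm farther back than shut.
Start: joints at [-1.391, 0.326, -0.193, 1.052, 0, 1.437], TCP at [0.17, -0.523, 0.245] pointing down, gripper open.
Joint ranges: [-2.65, 2.65], [-0.97, 1.79], [-1.3, 1.35], [-1.93, 2.1], [-1.47, 1.37], [-3.14, 3.14]. Speed limits (rad/s): [2.57, 2.57, 3.14, 3.14, 3.14, 3.14].

### API

Orientations are given as a unit quaternion [x, y, z, w].
In Python, from bench import r, optics gives the robot as it stands.
- The arm moves only by the shell command python3 -m crank 'ROWS' [FORCE]. ROWS is text: rows parted by semicolons, each of 5 numbers parted by spaces: the finger opening in mm, from 0 to 85.4, then the shift along the tool's x, y, z in mm, then the turn about the tool's z in rad. In form: gripper tx ty tz yaw; .... A call has 1 to 12 rows; each row is the pose to reach, as a shift and turn from the pose commanded when the call began, along the tool's axes at that moment; what a row does not reach only later rows make up. A row lasts 1/12 s, in which the tool goes at most 41.7 mm and 7.16 degrees, less where a joint would pass 70% of its speed; a pose out of reach is approached as far as the arm can. A call with a gripper value outside its range is refused whole. The fingers move at their own pace and stop on an object; FORCE is the grip in N (left out, the last holds). Time passes only in rows, so rows that repeat a pose let the fingers close. It gives the time, the measured TCP pose, the force and the opening at its end, in the units of the state.
- r.state(): the state, without advancing time (a new reading comes with each control period).
- optics.capture(name): name is "scene" or "side" or "wrist"; returns the picture (480x640x3 uint8, red, green, blue); there is no depth.
- optics.get_calibration(name): a dict with "mtx" (3x3 intrinsics, pixels), "dist" ([k1, k2, p1, p2, k3] as OpenCV has them; the pictures are not rectified), "rvec" (rotation vector, rad) and "tvec" (3), from world to camera coordinates, as OpenCV has them. Camera axes: x right, y down, z forward; pixel columns grow to the right and rows downward; lengths in m; the calibration is good to about 2 mm. A picture is of the moment at which its call begins: read the wrist's pose just before it. get_calibration takes no time and is no camera call; for the wrist camera it gives the pose at the moment of the call.
- r.job_done(): hands the job in, once; it reports no verdict.
The state is a dict: "t": time; "joint_positions": joint angles; "dq": joint speeds; "joint_torque": joint torques, N m; "tool_pos": TCP position; "eef_rot": TCP orientation; "wrist_force": force on the tool from outside, world axes, zero at the start; "wrist_torque": the same for the moment, N m; "opening": finger opening in m.
Only numpy, scipy, OpenCV 4.12 (cv2) and the standard library are available. Lean on these libraries where they do the work, as an engineer would, in place of code of your own. Each camera call takes 0.05 s, during which the arm holds its last target. There are 200 camera calls.

### The job

The four palm carving tools stand freshly honed in the blocks of the honing board, in the order I use them. Move them into the four holes of the empty bench rack in the same order from left to right, lowering each one in rather than dropping it, so that all stand upright with their handles resting flat on the rack. Leave the bird I am carving, between them, where it is.

Things in the scene. Friction and masses are not known exactly. Their poses are not given: they have to be found in the camera images.
- tool_walnut: Loose palm carving tool, 50 to 100 g, blade down: dark brown walnut handle with a rounded top, a brass ring near its foot, 52 mm high. Handle 40 mm in diameter, straight from 6 to 36 mm up. Origin: on the axis at the handle's flat underside (shoulder), which rests on the holder's top; z up. Ferrule (14 mm wide) and steel blade (10 mm) reach 59 mm below the origin.
- tool_maple: Loose palm carving tool, 50 to 100 g, blade down: pale cream maple handle with a flat top and a brass disc in it, 50 mm high. Handle 40 mm in diameter, straight from 6 to 36 mm up. Origin: on the axis at the handle's flat underside (shoulder), which rests on the holder's top; z up. Ferrule (14 mm wide) and steel blade (10 mm) reach 59 mm below the origin.
- tool_red: Loose palm carving tool, 50 to 100 g, blade down: red lacquered handle with a domed top and two thin black rings, 55 mm high. Handle 40 mm in diameter, straight from 6 to 36 mm up. Origin: on the axis at the handle's flat underside (shoulder), which rests on the holder's top; z up. Ferrule (14 mm wide) and steel blade (10 mm) reach 59 mm below the origin.
- tool_blue: Loose palm carving tool, 50 to 100 g, blade down: blue lacquered handle with a steel ring around its flat top, 50 mm high. Handle 40 mm in diameter, straight from 6 to 36 mm up. Origin: on the axis at the handle's flat underside (shoulder), which rests on the holder's top; z up. Ferrule (14 mm wide) and steel blade (10 mm) reach 59 mm below the origin.
- block_walnut: Wooden block in which the walnut tool stands at the start; fixed, one of four alike in a row on the honing board, 72 mm between centres. 62 x 70 x 75 mm, 32 mm hole down its centre. Origin: centre of its underside, 12 mm above the table; its top is 75 mm higher. x away from the robot, y along the row to the robot's left (turned up to 0.25 rad).
- block_maple: Wooden block in which the maple tool stands at the start; fixed, one of four alike in a row on the honing board, 72 mm between centres. 62 x 70 x 75 mm, 32 mm hole down its centre. Origin: centre of its underside, 12 mm above the table; its top is 75 mm higher. x away from the robot, y along the row to the robot's left (turned up to 0.25 rad).
- block_red: Wooden block in which the red tool stands at the start; fixed, one of four alike in a row on the honing board, 72 mm between centres. 62 x 70 x 75 mm, 32 mm hole down its centre. Origin: centre of its underside, 12 mm above the table; its top is 75 mm higher. x away from the robot, y along the row to the robot's left (turned up to 0.25 rad).
- block_blue: Wooden block in which the blue tool stands at the start; fixed, one of four alike in a row on the honing board, 72 mm between centres. 62 x 70 x 75 mm, 32 mm hole down its centre. Origin: centre of its underside, 12 mm above the table; its top is 75 mm higher. x away from the robot, y along the row to the robot's left (turned up to 0.25 rad).
- rack: Empty bench rack of dark wood, fixed, 66 x 328 x 80 mm high, to the left or right of the honing board. Origin: centre of its underside, on the table; x away from the robot, y along the row to the robot's left (turned up to 0.25 rad). Four 32 mm through holes in its top (z = 80 mm) at x = 0, y = +108, +36, -36, -108 mm; free depth below the top 72 mm.
- bird: Half-carved pale wooden songbird on a small foot, loose, 0.12 kg, about 137 x 42 x 66 mm high, standing between the rack and the honing board. Origin: centre of its underside; -x towards the beak.

How it is judged:
At the end, for the whole second after the job is handed in: Each tool stands in a rack hole: shoulder within 4 mm of the rack's top, within 13 mm of the row of holes, tilted under 0.08 rad, released and at rest; left to right in the order of the blocks they came from; the bird within 15 mm of its place (x of tool_walnut in the frame of rack between -0.013 and 0.013 m and y of tool_walnut in the frame of rack between -0.122 and 0.122 m and z of tool_walnut in the frame of rack between 0.076 and 0.084 m and angle between each of tool_walnut, tool_maple, tool_red, tool_blue's own z axis and vertical below 0.08 rad and linear speed of each of tool_walnut, tool_maple, tool_red, tool_blue below 0.02 m/s and angular speed of each of tool_walnut, tool_maple, tool_red, tool_blue below 0.2 rad/s and x of tool_maple in the frame of rack between -0.013 and 0.013 m and y of tool_maple in the frame of rack between -0.122 and 0.122 m and z of tool_maple in the frame of rack between 0.076 and 0.084 m and x of tool_red in the frame of rack between -0.013 and 0.013 m and y of tool_red in the frame of rack between -0.122 and 0.122 m and z of tool_red in the frame of rack between 0.076 and 0.084 m and x of tool_blue in the frame of rack between -0.013 and 0.013 m and y of tool_blue in the frame of rack between -0.122 and 0.122 m and z of tool_blue in the frame of rack between 0.076 and 0.084 m and ((y of block_walnut in the frame of block_maple above 0 m and ((y of tool_walnut in the frame of rack above -0.072 m and y of tool_maple in the frame of rack below -0.072 m) or (y of tool_walnut in the frame of rack above 0 m and y of tool_maple in the frame of rack below 0 m) or (y of tool_walnut in the frame of rack above 0.072 m and y of tool_maple in the frame of rack below 0.072 m))) or (not (y of block_walnut in the frame of block_maple above 0 m) and ((y of tool_maple in the frame of rack above -0.072 m and y of tool_walnut in the frame of rack below -0.072 m) or (y of tool_maple in the frame of rack above 0 m and y of tool_walnut in the frame of rack below 0 m) or (y of tool_maple in the frame of rack above 0.072 m and y of tool_walnut in the frame of rack below 0.072 m)))) and ((y of block_walnut in the frame of block_red above 0 m and ((y of tool_walnut in the frame of rack above -0.072 m and y of tool_red in the frame of rack below -0.072 m) or (y of tool_walnut in the frame of rack above 0 m and y of tool_red in the frame of rack below 0 m) or (y of tool_walnut in the frame of rack above 0.072 m and y of tool_red in the frame of rack below 0.072 m))) or (not (y of block_walnut in the frame of block_red above 0 m) and ((y of tool_red in the frame of rack above -0.072 m and y of tool_walnut in the frame of rack below -0.072 m) or (y of tool_red in the frame of rack above 0 m and y of tool_walnut in the frame of rack below 0 m) or (y of tool_red in the frame of rack above 0.072 m and y of tool_walnut in the frame of rack below 0.072 m)))) and ((y of block_walnut in the frame of block_blue above 0 m and ((y of tool_walnut in the frame of rack above -0.072 m and y of tool_blue in the frame of rack below -0.072 m) or (y of tool_walnut in the frame of rack above 0 m and y of tool_blue in the frame of rack below 0 m) or (y of tool_walnut in the frame of rack above 0.072 m and y of tool_blue in the frame of rack below 0.072 m))) or (not (y of block_walnut in the frame of block_blue above 0 m) and ((y of tool_blue in the frame of rack above -0.072 m and y of tool_walnut in the frame of rack below -0.072 m) or (y of tool_blue in the frame of rack above 0 m and y of tool_walnut in the frame of rack below 0 m) or (y of tool_blue in the frame of rack above 0.072 m and y of tool_walnut in the frame of rack below 0.072 m)))) and ((y of block_maple in the frame of block_red above 0 m and ((y of tool_maple in the frame of rack above -0.072 m and y of tool_red in the frame of rack below -0.072 m) or (y of tool_maple in the frame of rack above 0 m and y of tool_red in the frame of rack below 0 m) or (y of tool_maple in the frame of rack above 0.072 m and y of tool_red in the frame of rack below 0.072 m))) or (not (y of block_maple in the frame of block_red above 0 m) and ((y of tool_red in the frame of rack above -0.072 m and y of tool_maple in the frame of rack below -0.072 m) or (y of tool_red in the frame of rack above 0 m and y of tool_maple in the frame of rack below 0 m) or (y of tool_red in the frame of rack above 0.072 m and y of tool_maple in the frame of rack below 0.072 m)))) and ((y of block_maple in the frame of block_blue above 0 m and ((y of tool_maple in the frame of rack above -0.072 m and y of tool_blue in the frame of rack below -0.072 m) or (y of tool_maple in the frame of rack above 0 m and y of tool_blue in the frame of rack below 0 m) or (y of tool_maple in the frame of rack above 0.072 m and y of tool_blue in the frame of rack below 0.072 m))) or (not (y of block_maple in the frame of block_blue above 0 m) and ((y of tool_blue in the frame of rack above -0.072 m and y of tool_maple in the frame of rack below -0.072 m) or (y of tool_blue in the frame of rack above 0 m and y of tool_maple in the frame of rack below 0 m) or (y of tool_blue in the frame of rack above 0.072 m and y of tool_maple in the frame of rack below 0.072 m)))) and ((y of block_red in the frame of block_blue above 0 m and ((y of tool_red in the frame of rack above -0.072 m and y of tool_blue in the frame of rack below -0.072 m) or (y of tool_red in the frame of rack above 0 m and y of tool_blue in the frame of rack below 0 m) or (y of tool_red in the frame of rack above 0.072 m and y of tool_blue in the frame of rack below 0.072 m))) or (not (y of block_red in the frame of block_blue above 0 m) and ((y of tool_blue in the frame of rack above -0.072 m and y of tool_red in the frame of rack below -0.072 m) or (y of tool_blue in the frame of rack above 0 m and y of tool_red in the frame of rack below 0 m) or (y of tool_blue in the frame of rack above 0.072 m and y of tool_red in the frame of rack below 0.072 m)))) and distance of bird from where it was at the start of the episode below 0.015 m); the robot touches nothing.
It fails at once if the walnut tool is dropped: it falls faster than 0.75 m/s (about 30 mm of fall) without the fingers touching it (linear speed of tool_walnut above 0.75 m/s and contact force between the fingers and tool_walnut below 0.05 N).
It fails at once if the maple tool is dropped: it falls faster than 0.75 m/s (about 30 mm of fall) without the fingers touching it (linear speed of tool_maple above 0.75 m/s and contact force between the fingers and tool_maple below 0.05 N).
It fails at once if the red tool is dropped: it falls faster than 0.75 m/s (about 30 mm of fall) without the fingers touching it (linear speed of tool_red above 0.75 m/s and contact force between the fingers and tool_red below 0.05 N).
It fails at once if the blue tool is dropped: it falls faster than 0.75 m/s (about 30 mm of fall) without the fingers touching it (linear speed of tool_blue above 0.75 m/s and contact force between the fingers and tool_blue below 0.05 N).
It fails at once if the bird is knocked more than 15 mm from its place (distance of bird from where it was at the start of the episode above 0.015 m).
It also fails if it takes over 112 s, if anything falls off the work surface, if the arm or the gripper's body presses on something with over 40 N, if the wrist force passes 120 N, or if a joint passes its speed limit or range.

## Working session

There is one attempt and no reset: what is moved stays moved. The work goes in short steps, Python scripts to look and compute and a shell command to move; the robot and the scene stay as the last step left them, time stands still between calls to the robot, and variables do not carry over. Pictures are saved under pics/ and viewed, about 12 in all and at most 16, crops included, and the job is handed in when it is done.

```bash
ls; mkdir -p pics
python3 - <<'E'
from bench import r, optics
import cv2, numpy as np
np.set_printoptions(precision=4,suppress=True)
print(r.state())
a=[]
for n in("scene","side"):
    im=optics.capture(n); cv2.imwrite(f"pics/{n}0.png",im[:,:,::-1]); c=optics.get_calibration(n); print(n,c)
E
```

```text
pics
{'t': 0.0, 'joint_positions': array([-1.3912,  0.3269, -0.1936,  1.052 , -0.    ,  1.4366]), 'dq': array([-0.0009, -0.0002,  0.0001,  0.0004,  0.0004,  0.0011]), 'joint_torque': array([  0.0038, -44.3399,  26.2441,   0.0154,   0.0002,  -0.    ]), 'tool_pos': array([ 0.1697, -0.5226,  0.2445]), 'eef_rot': array([ 0.9877,  0.1562, -0.    , -0.0009]), 'wrist_force': array([-0.3337,  0.4744,  0.4763]), 'wrist_torque': array([-0.0056,  0.0432, -0.0262]), 'opening': 0.08531897136139041}
scene {'mtx': array([[532.7858,   0.    , 321.2828],
       [  0.    , 532.7858, 242.5809],
       [  0.    ,   0.    ,   1.    ]]), 'dist': array([-0.0117,  0.    ,  0.    ,  0.    ,  0.    ]), 'rvec': array([ 1.226,  2.545, -0.685]), 'tvec': array([ 0.3423, -0.3249,  1.4046])}
side {'mtx': array([[482.2376,   0.    , 324.5996],
       [  0.    , 482.2376, 243.0455],
       [  0.    ,   0.    ,   1.    ]]), 'dist': array([-0.0564,  0.    ,  0.    ,  0.    ,  0.    ]), 'rvec': array([ 2.4196, -0.1542,  0.0341]), 'tvec': array([-0.5452,  0.09  ,  1.1886])}
```

View pics/scene0.png

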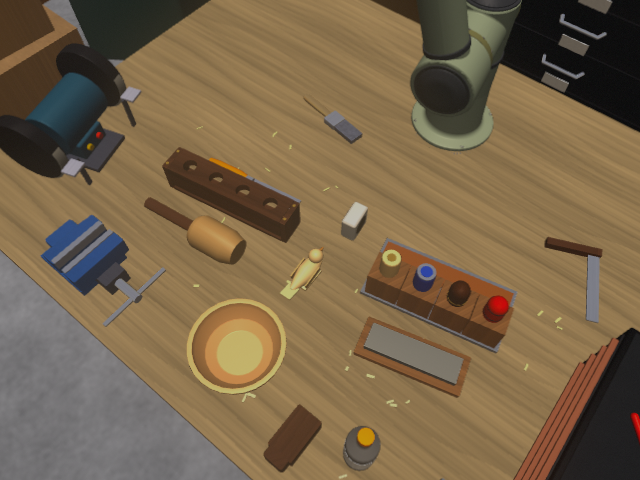

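View pics/side0.png

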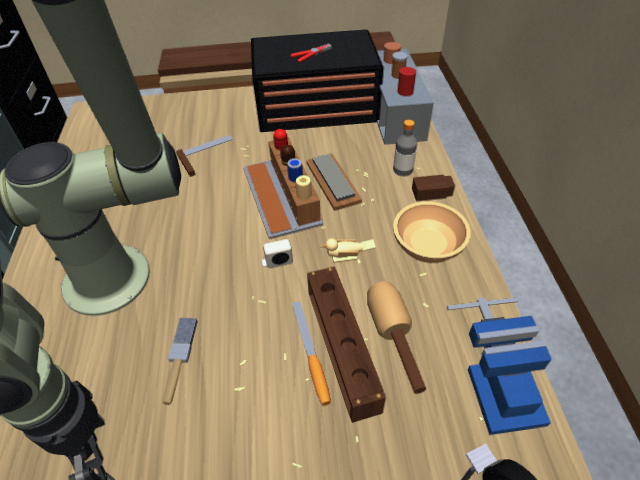

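The scene camera faces the robot. Holes are near (191,166), (216,179), (243,190), (271,205), and the tool tops near maple (391,257), blue (427,270), walnut (459,288), red (498,303). The bird is at (305,272). The side view agrees: tools at (303,186), (295,170), (288,154), (281,136), with the rack's holes running from (322,287) to (358,375).

```bash
cat > h.py <<'E'
import cv2, numpy as np
from bench import r, optics
np.set_printoptions(precision=4,suppress=True)
def ray(c,p):
    u=cv2.undistortPoints(np.array([[p]],float),c["mtx"],c["dist"])[0,0]
    R=cv2.Rodrigues(c["rvec"])[0]
    return -R.T@c["tvec"], R.T@np.array([u[0],u[1],1.])
def onz(c,p,z):
    o,d=ray(c,p); return (o+d*(z-o[2])/d[2])
def tri(c1,p1,c2,p2):
    (a,d),(b,e)=ray(c1,p1),ray(c2,p2)
    d/=np.linalg.norm(d);e/=np.linalg.norm(e)
    s=np.linalg.lstsq(np.c_[d,-e],b-a,rcond=None)[0]
    P,Q=a+s[0]*d,b+s[1]*e
    return (P+Q)/2,np.linalg.norm(P-Q)
def proj(c,P): return cv2.projectPoints(np.array([P],float),c["rvec"],c["tvec"],c["mtx"],c["dist"])[0][0,0]
E
python3 - <<'E'
from h import *
C={n:optics.get_calibration(n) for n in("scene","side")}
I={n:cv2.imread(f"pics/{n}0.png") for n in C}
tops={"scene":dict(maple=(391,257),blue=(427,270),walnut=(459,288),red=(498,303)),
"side":dict(maple=(303,183),blue=(295,166),walnut=(288,151),red=(281,134))}
ht=dict(maple=.050,blue=.050,walnut=.052,red=.055)
for k in ht:
    print(k,tri(C["scene"],tops["scene"][k],C["side"],tops["side"][k]),*[onz(C[n],tops[n][k],.087+ht[k]-(.012 if k in("walnut","red") else 0)) for n in C])
# holes: dark blobs in the rack
rough={"scene":[(191,166),(216,179),(243,190),(271,205)],"side":[(358,375),(346,342),(334,313),(324,287)]}
for n in C:
    g=cv2.cvtColor(I[n],cv2.COLOR_BGR2GRAY)
    for p in rough[n]:
        w=g[p[1]-12:p[1]+13,p[0]-14:p[0]+15]
        m=(w<22).astype(np.uint8)
        k,l,s,ce=cv2.connectedComponentsWithStats(m)
        j=min(range(1,k),key=lambda j:np.hypot(*(ce[j]-[14,12]))-s[j,4]/10) if k>1 else None
        q=ce[j]+[p[0]-14,p[1]-12] if j else p
        print(n,p,w.min(),np.median(w),q,s[j] if j else None,onz(C[n],q,.08), onz(C[n],p,.08))
b=tri(C["scene"],(316,256),C["side"],(331,243));print("bird head",b)
big=np.vstack([cv2.resize(I["scene"][140:245,155:310],(800,542//2*2))[:300*2-0][:542]])
cv2.imwrite("pics/rack0.png",big)
E
```

```text
maple (array([0.5116, 0.14  , 0.1304]), np.float64(0.004282908269459715)) [0.5129 0.142  0.137 ] [0.5131 0.1309 0.137 ]
blue (array([0.4949, 0.2102, 0.1313]), np.float64(0.009244589218811381)) [0.4931 0.2124 0.137 ] [0.4985 0.1994 0.137 ]
walnut (array([0.4836, 0.2792, 0.1265]), np.float64(0.003410139118216621)) [0.482  0.2798 0.127 ] [0.485  0.2771 0.127 ]
red (array([0.4686, 0.3526, 0.1319]), np.float64(0.005169030384733985)) [0.4647 0.3535 0.13  ] [0.4707 0.3526 0.13  ]
scene (191, 166) 43 60.0 (191, 166) None [ 0.5733 -0.3637  0.08  ] [ 0.5733 -0.3637  0.08  ]
scene (216, 179) 41 60.0 (216, 179) None [ 0.5642 -0.2931  0.08  ] [ 0.5642 -0.2931  0.08  ]
scene (243, 190) 42 61.0 (243, 190) None [ 0.5486 -0.2249  0.08  ] [ 0.5486 -0.2249  0.08  ]
scene (271, 205) 43 61.0 (271, 205) None [ 0.54   -0.1497  0.08  ] [ 0.54   -0.1497  0.08  ]
side (358, 375) 24 62.0 (358, 375) None [ 0.5708 -0.3684  0.08  ] [ 0.5708 -0.3684  0.08  ]
side (346, 342) 24 64.0 (346, 342) None [ 0.5585 -0.2942  0.08  ] [ 0.5585 -0.2942  0.08  ]
side (334, 313) 23 64.0 (334, 313) None [ 0.5437 -0.2224  0.08  ] [ 0.5437 -0.2224  0.08  ]
side (324, 287) 24 62.0 (324, 287) None [ 0.5308 -0.1524  0.08  ] [ 0.5308 -0.1524  0.08  ]
bird head (array([ 0.5658, -0.0027,  0.0522]), np.float64(0.0002956952627055908))
```

View pics/rack0.png

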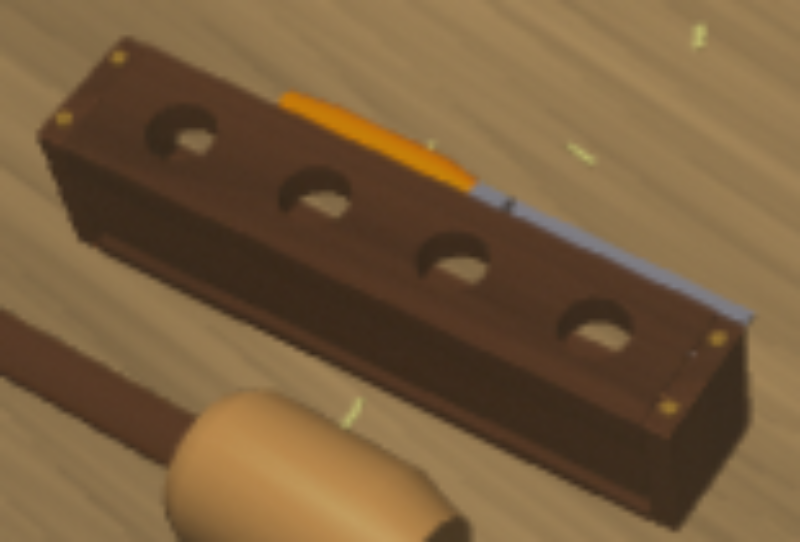

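```bash
T="85 447 -131 -115 -1.437"; python3 -m crank '85 447 -131 -115 -1.437;85 447 -131 -115 -1.437;85 447 -131 -115 -1.437;85 447 -131 -115 -1.437;85 447 -131 -115 -1.437;85 447 -131 -115 -1.437;85 447 -131 -115 -1.437;85 447 -131 -115 -1.437;85 447 -131 -115 -1.437;85 447 -131 -115 -1.437;85 447 -131 -115 -1.437;85 447 -131 -115 -1.437' 40; python3 -m crank '85 0 0 0 0;85 0 0 0 0;85 0 0 0 0;85 0 0 0 0'
python3 - <<'E'
from h import *
print(r.state())
im=optics.capture("wrist")[:,:,::-1]; cv2.imwrite("pics/w_rack.png",im)
c=optics.get_calibration("wrist"); np.save("w_rack.npy",c,allow_pickle=True); print(c)
for P in [(.5745,-.366,.08),(.562,-.294,.08),(.550,-.224,.08),(.536,-.152,.08)]: print(proj(c,P))
E
```

```text
t: 1.1
tool_pos: [0.5576, -0.2576, 0.3608]
eef_rot: [0.637, 0.771, 0.001, 0.0]
wrist_force: [-0.6, -0.3, 0.6]
opening: 0.0849
t: 1.43
tool_pos: [0.5534, -0.2612, 0.3597]
eef_rot: [0.641, 0.767, -0.0, -0.001]
wrist_force: [-0.5, -0.6, 0.2]
opening: 0.0849
{'t': 1.4333, 'joint_positions': array([-0.5614,  0.408 ,  0.2164,  1.3806, -0.0003,  0.8313]), 'dq': array([-0.0081, -0.0056,  0.0018,  0.0003,  0.0001, -0.002 ]), 'joint_torque': array([  0.6251, -50.1261,  28.0245,  -0.0037,   0.0224,   0.0016]), 'tool_pos': array([ 0.5534, -0.2612,  0.3597]), 'eef_rot': array([ 0.6414,  0.7672, -0.0002, -0.0006]), 'wrist_force': array([-0.4553, -0.5985,  0.1523]), 'wrist_torque': array([0.0128, 0.0175, 0.0128]), 'opening': 0.08485183815943335}
{'mtx': array([[336.4176,   0.    , 320.0589],
       [  0.    , 336.4176, 238.8444],
       [  0.    ,   0.    ,   1.    ]]), 'dist': array([-0.0649,  0.    ,  0.    ,  0.    ,  0.    ]), 'rvec': array([-2.8043, -0.2497, -0.0384]), 'tvec': array([-0.4974, -0.4167,  0.3763])}
[322.5581 273.7223]
[323.0118 220.8342]
[323.6172 163.7221]
[322.8576  98.6177]
```

View pics/w_rack.png

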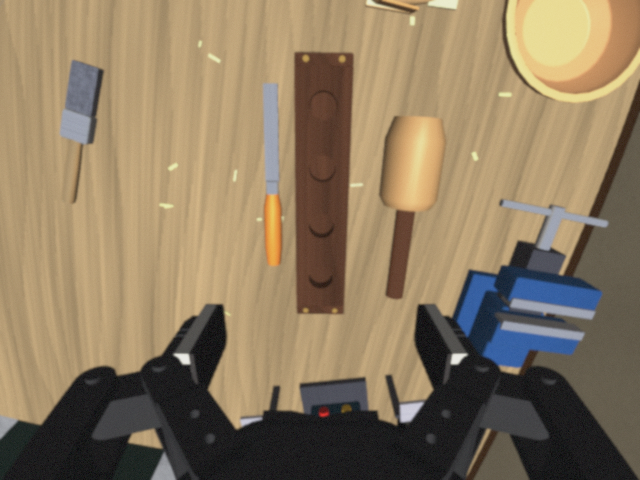

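The wrist view shows the rack from above. Its holes are near (323,105), (321,166), (321,223), (320,274), within about 6 px of the prediction. I'll work these out and move on above the tool row.

Run:
```python
from h import *
c=np.load("w_rack.npy",allow_pickle=True).item()
im=cv2.imread("pics/w_rack.png")
S=[np.array(p,float) for p in((306,59.5),(342,59),(305.5,310),(335.5,310))]
s=[onz(c,p,.08)[:2] for p in S]; print("studs",s,"centre",np.mean(s,0))
A=np.array([onz(c,p,.08)[:2] for p in((323,105),(321.5,166),(321,223),(320.3,274))])
B=np.array([onz(optics.get_calibration("scene"),(155+u*.19375,140+v*.19375),.08)[:2] for u,v in((596,328),(453,262),(315,196),(181,135))])
D=np.array([onz(optics.get_calibration("side"),p,.08)[:2] for p in[(324,287),(334,313),(346,342),(358,375)]])
for n,X in(("w",A),("sc",B),("sd",D)):
    print(n,X.tolist(),X.mean(0),np.arctan2(X[3,0]-X[0,0],X[0,1]-X[3,1]),np.linalg.norm(X[0]-X[3])/3)
# delta to mid tool row
st=r.state();q=st["eef_rot"]
from scipy.spatial.transform import Rotation as R
print(R.from_quat(q).inv().apply(np.array([.49,.245,.36])-st["tool_pos"])*1000)
```

```text
studs [array([ 0.5103, -0.1149]), array([ 0.5494, -0.1073]), array([ 0.5611, -0.4246]), array([ 0.6021, -0.4172])] centre [ 0.5557 -0.266 ]
w [[0.537390978510539, -0.15875327513686388], [0.5479836328882806, -0.22710578822491323], [0.5600050377056635, -0.29724590644647064], [0.5716105351852027, -0.3669325114744134]] [ 0.5542 -0.2625] 0.16291856539709665 0.07032430629360885
sc [[0.5378718839765976, -0.15315214554000744], [0.5504688219165405, -0.22391394346407456], [0.5620733577284629, -0.29509207918745506], [0.5749022360024816, -0.36504850558518875]] [ 0.5563 -0.2593] 0.17300978511633106 0.07170256029177294
sd [[0.5308064058915357, -0.15236642472191386], [0.5436741516609138, -0.22237730602499528], [0.5585209579296586, -0.2942379293328531], [0.5707569687544948, -0.36844516994590965]] [ 0.5509 -0.2594] 0.18282434668670414 0.07324697309684068
[509.5868  27.1696   0.1514]
```

```bash
python3 -m crank '85 510 27 0 -0.03;85 510 27 0 -0.03;85 510 27 0 -0.03;85 510 27 0 -0.03;85 510 27 0 -0.03;85 510 27 0 -0.03;85 510 27 0 -0.03;85 510 27 0 -0.03;85 510 27 0 -0.03;85 510 27 0 -0.03;85 510 27 0 -0.03;85 510 27 0 -0.03'; python3 -m crank '85 0 0 0 0;85 0 0 0 0;85 0 0 0 0;85 0 0 0 0'
python3 - <<'E'
from h import *
im=optics.capture("wrist")[:,:,::-1]; cv2.imwrite("pics/w_tools.png",im)
c=optics.get_calibration("wrist"); np.save("w_tools.npy",c,allow_pickle=True); 
for P in [(.512,.140,.137),(.497,.21,.137),(.4836,.28,.139),(.4686,.3526,.142)]: print(proj(c,P))
E
```

```text
t: 2.48
tool_pos: [0.4905, 0.2361, 0.3605]
eef_rot: [0.63, 0.777, 0.0, 0.0]
wrist_force: [0.6, -0.2, -0.3]
opening: 0.0851
t: 2.82
tool_pos: [0.4914, 0.2337, 0.3603]
eef_rot: [0.63, 0.776, -0.0, 0.0]
wrist_force: [-0.1, 0.2, 0.2]
opening: 0.0852
[321.4308 285.3483]
[321.2178 226.3427]
[322.5045 160.1819]
[322.8926  81.9231]
```

View pics/w_tools.png

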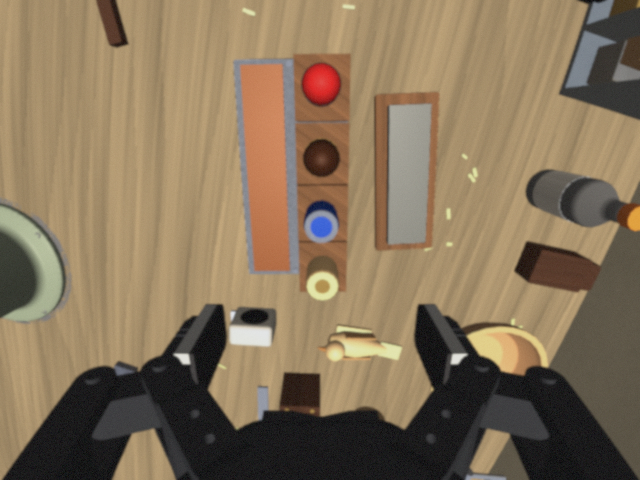

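All four tools appear in one column, with tops at maple (322,286), blue (321,227), walnut (321,158) and red (321,84). This is within 2 px of the triangulated points, and the yaw is square to the blocks. The order from left to right is red, walnut, blue, maple.

```bash
cat > go.py <<'E'
# python3 go.py x y z [yaw of tool y]: prints the shift from the pose as measured
import sys
from h import *
from scipy.spatial.transform import Rotation as R
st=r.state();Q=R.from_quat(st["eef_rot"]);a=[float(v) for v in sys.argv[1:]]
y=Q.apply([0,1,0]);th=np.arctan2(y[1],y[0])
print("t",round(st["t"],2),"tcp",st["tool_pos"],"th",round(th,3),"shift mm",np.round(Q.inv().apply(np.array(a[:3])-st["tool_pos"])*1000,1),"yaw",round(-(a[3]-th),3) if len(a)>3 else "", "q6",round(st["joint_positions"][5],2),"tilt",round(np.arccos(-Q.apply([0,0,1])[2]),3))
E
python3 - <<'E'
from h import *
c=np.load("w_tools.npy",allow_pickle=True).item()
A=np.array([onz(c,p,z)[:2] for p,z in(((321.5,84),.135),((321.5,158),.135),((321.5,227),.137),((322.5,286),.137))])
T=np.array([(.4686,.3526),(.4836,.2792),(.4960,.2102),(.5116,.1400)])
u=[]
for X in(A,T):
    print(X.tolist(),X.mean(0),np.arctan2(X[3,0]-X[0,0],X[0,1]-X[3,1]),np.linalg.norm(X[0]-X[3])/3)
m=(A.mean(0)+T.mean(0))/2;t=.2
for n,y in zip("rwbm",(.108,.036,-.036,-.108)): print(n,m+y*np.array([-np.sin(t),np.cos(t)]))
E
python3 go.py .512 .1395 .18 .2
```

```text
[[0.4675457539816475, 0.3512603818167379], [0.48222833525336495, 0.28158194051583185], [0.4974568338388367, 0.20932915090666873], [0.5133922901141392, 0.1394307760204586]] [0.4902 0.2454] 0.21314372432997922 0.0722447128147374
[[0.4686, 0.3526], [0.4836, 0.2792], [0.496, 0.2102], [0.5116, 0.14]] [0.4899 0.2455] 0.19956553836068872 0.0723016520481302
r [0.4686 0.3513]
w [0.4829 0.2807]
b [0.4972 0.2102]
m [0.5115 0.1396]
t 2.87 tcp [0.4915 0.2336 0.3603] th 0.207 shift mm [-96.2   0.7 180.3] yaw 0.007 q6 1.67 tilt 0.0
```

```bash
python3 -m crank '85 -40 0 30 0;85 -80 0 60 0;85 -96 0 95 0;85 -96 0 130 0;85 -96 0 165 0;85 -96 0 195 0;85 -96 0 220 0;85 -96 0 240 0;85 -96 0 252 0;85 -96 0 252 0;85 -96 0 252 0'; python3 go.py .5118 .1395 .108 .205; python3 -m crank '35 0 0 0 0;35 0 0 0 0;35 0 0 0 0;35 0 0 0 0;35 0 0 0 0;35 0 0 0 0;35 0 0 0 0;35 0 0 0 0' 40;python3 go.py .5118 .1395 .108 .205
```

```text
t: 3.78
tool_pos: [0.5109, 0.1401, 0.1081]
eef_rot: [0.63, 0.777, -0.001, -0.0]
wrist_force: [-0.3, -0.1, 0.5]
opening: 0.0851
t 3.78 tcp [0.5109 0.1401 0.1081] th 0.208 shift mm [-0.8  0.7  0.1] yaw 0.003 q6 1.49 tilt 0.001
t: 4.45
tool_pos: [0.512, 0.1416, 0.1095]
eef_rot: [0.629, 0.777, 0.001, 0.001]
wrist_force: [-0.4, -1.0, 5.9]
opening: 0.039
t 4.45 tcp [0.512  0.1416 0.1095] th 0.21 shift mm [-2.  -0.6  1.5] yaw 0.005 q6 1.49 tilt 0.002
```

```bash
python3 -m crank '35 0 0 -5 0;35 0 0 -15 0;35 0 0 -30 0;35 0 0 -50 0;35 0 0 -75 0;35 0 0 -100 0;35 0 0 -120 0;35 0 0 -130 0;35 0 0 -130 0;35 0 0 -130 0'; python3 go.py .5728 -.3669 .24 .17
python3 - <<'E'
from h import *
im=optics.capture("side")[:,:,::-1]; cv2.imwrite("pics/s1.png",cv2.resize(im[60:300,180:440],None,fx=2,fy=2))
E
```

```text
t: 5.28
tool_pos: [0.5111, 0.1415, 0.2383]
eef_rot: [0.629, 0.777, 0.0, 0.0]
wrist_force: [0.4, 0.6, -1.0]
opening: 0.0392
t 5.28 tcp [0.5111 0.1415 0.2383] th 0.21 shift mm [-510.1  -45.7   -1.7] yaw 0.04 q6 1.49 tilt 0.0
```

View pics/s1.png

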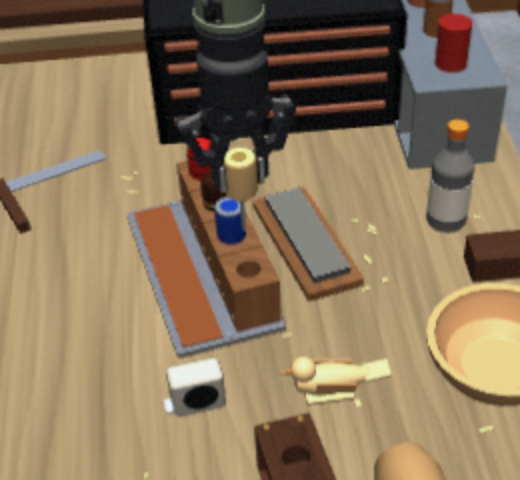

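Maple is held upright and clear of its block, and the bird is untouched. Next I carry it over the far rack hole.

```bash
python3 -m crank '35 -20 -2 0 0;35 -55 -5 0 0;35 -95 -9 0 0;35 -135 -12 0 0;35 -175 -16 0 0;35 -215 -20 0 0.02;35 -255 -24 0 0.03;35 -295 -27 0 0.04;35 -335 -30 0 0.04;35 -375 -34 0 0.04;35 -415 -38 0 0.04;35 -450 -41 0 0.04'; python3 -m crank '35 -25 -2 0 0;35 -45 -4 0 0;35 -60 -5 0 0;35 -60 -5 0 0;35 -60 -5 0 0'; python3 go.py .5728 -.3669 .1025 .17
```

```text
t: 6.33
tool_pos: [0.5638, -0.3093, 0.2359]
eef_rot: [0.645, 0.764, -0.0, -0.002]
wrist_force: [0.9, 0.2, -0.8]
opening: 0.0389
t: 6.75
tool_pos: [0.5691, -0.3671, 0.2358]
eef_rot: [0.645, 0.764, 0.0, -0.002]
wrist_force: [0.5, -0.2, -1.1]
opening: 0.0392
t 6.75 tcp [ 0.5691 -0.3671  0.2358] th 0.169 shift mm [ -0.8   4.  133.3] yaw -0.001 q6 0.72 tilt 0.004
```

```bash
python3 -m crank '35 -1 4 20 0;35 -1 4 50 0;35 -1 4 80 0;35 -1 4 105 0;35 -1 4 118 0;35 -1 4 124 0;35 -1 4 128 0;35 -1 4 128 0;35 -1 4 128 0'; python3 go.py .5728 -.3669 .1025 .17
python3 - <<'E'
from h import *
im=optics.capture("side")[:,:,::-1]; cv2.imwrite("pics/s2.png",cv2.resize(im[240:440,250:450],None,fx=2.5,fy=2.5))
E
```

```text
t: 7.5
tool_pos: [0.5748, -0.3674, 0.1113]
eef_rot: [0.644, 0.765, 0.0, 0.001]
wrist_force: [0.9, -0.2, 0.0]
opening: 0.0391
t 7.5 tcp [ 0.5748 -0.3674  0.1113] th 0.171 shift mm [ 0.8 -1.9  8.8] yaw 0.001 q6 0.72 tilt 0.001
```

View pics/s2.png

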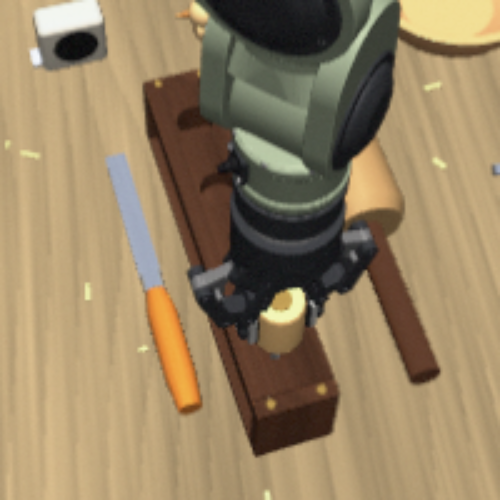

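The blade is inside the hole with no contact force. I'll lower gently until the shoulder touches.

```bash
python3 -m crank '35 0 -1 2 0;35 0 -1 4 0;35 0 -1 6 0;35 0 -1 6 0;35 0 -1 6 0'; python3 -m crank '35 0 0 1 0;35 0 0 2 0;35 0 0 2 0;35 0 0 2 0';python3 -m crank '35 0 0 1 0;35 0 0 2 0;35 0 0 2 0;35 0 0 2 0'
```

```text
t: 7.97
tool_pos: [0.5731, -0.3676, 0.1042]
eef_rot: [0.645, 0.765, -0.0, -0.0]
wrist_force: [0.5, -0.1, -1.6]
opening: 0.0392
t: 8.3
tool_pos: [0.5733, -0.3678, 0.1026]
eef_rot: [0.645, 0.765, -0.0, 0.0]
wrist_force: [-0.3, -0.6, 1.8]
opening: 0.0391
t: 8.63
tool_pos: [0.5733, -0.3678, 0.1025]
eef_rot: [0.645, 0.765, -0.0, 0.001]
wrist_force: [-4.6, 2.3, 12.3]
opening: 0.0392
```

```bash
python3 -m crank '45 0 0 -1 0;55 0 0 -1 0;85 0 0 -1 0;85 0 0 -1 0;85 0 0 -1 0;85 0 0 -15 0;85 0 0 -40 0;85 0 0 -70 0;85 0 0 -100 0;85 0 0 -130 0;85 0 0 -130 0;85 0 0 -130 0'; python3 go.py .4972 .2102 .108 .205
python3 - <<'E'
from h import *
im=optics.capture("side")[:,:,::-1]; cv2.imwrite("pics/s3.png",cv2.resize(im[200:440,200:460],None,fx=2,fy=2))
E
```

```text
t: 9.63
tool_pos: [0.5743, -0.3685, 0.2326]
eef_rot: [0.645, 0.765, 0.0, 0.002]
wrist_force: [0.8, -0.0, -0.5]
opening: 0.0851
t 9.63 tcp [ 0.5743 -0.3685  0.2326] th 0.17 shift mm [583.8  21.5 122.7] yaw -0.035 q6 0.72 tilt 0.005
```

View pics/s3.png

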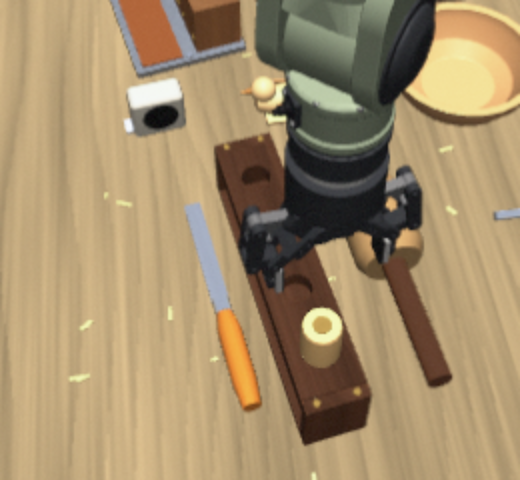

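Maple stands upright and flush in the last hole. Next is blue.

```bash
python3 -m crank '85 30 1 -10 0;85 70 3 -10 0;85 110 5 -10 0;85 150 7 -10 0;85 190 8 -10 0;85 230 10 -10 -0.02;85 270 11 -10 -0.035;85 310 12 -10 -0.035;85 350 14 -10 -0.035;85 390 15 -10 -0.035;85 430 17 -10 -0.035;85 470 18 -10 -0.035'; python3 -m crank '85 40 2 0 0;85 75 3 0 0;85 100 4 0 0;85 113 4 5 0;85 113 4 5 0;85 113 4 5 0;85 113 4 5 0'; python3 go.py .4972 .2102 .108 .205
```

```text
t: 10.68
tool_pos: [0.5098, 0.1004, 0.2386]
eef_rot: [0.631, 0.776, -0.001, -0.001]
wrist_force: [0.7, 0.7, -0.2]
opening: 0.085
t: 11.27
tool_pos: [0.4921, 0.2089, 0.2344]
eef_rot: [0.631, 0.775, -0.001, -0.0]
wrist_force: [-0.7, 0.1, -0.5]
opening: 0.0852
t 11.27 tcp [0.4921 0.2089 0.2344] th 0.204 shift mm [  0.3   5.4 126.4] yaw -0.001 q6 1.63 tilt 0.002
```

```bash
python3 -m crank '85 0 5 25 0;85 0 5 55 0;85 0 5 85 0;85 0 5 108 0;85 0 5 120 0;85 0 5 126 0;85 0 5 126 0;85 0 5 126 0;85 0 5 126 0'; python3 -m crank '35 0 0 0 0;35 0 0 0 0;35 0 0 0 0;35 0 0 0 0;35 0 0 0 0;35 0 0 0 0;35 0 0 0 0;35 0 0 0 0'; python3 -m crank '35 0 0 -5 0;35 0 0 -15 0;35 0 0 -30 0;35 0 0 -50 0;35 0 0 -75 0;35 0 0 -100 0;35 0 0 -120 0;35 0 0 -130 0;35 0 0 -130 0;35 0 0 -130 0'; python3 go.py .5606 -.296 .24 .17
python3 - <<'E'
from h import *
im=optics.capture("side")[:,:,::-1]; cv2.imwrite("pics/s4.png",cv2.resize(im[60:300,180:440],None,fx=2,fy=2))
E
```

```text
t: 12.02
tool_pos: [0.4984, 0.2108, 0.1105]
eef_rot: [0.631, 0.775, 0.001, 0.001]
wrist_force: [0.2, 0.5, -0.1]
opening: 0.0852
t: 12.68
tool_pos: [0.4975, 0.2113, 0.11]
eef_rot: [0.631, 0.776, 0.0, 0.0]
wrist_force: [-0.9, 0.1, 5.9]
opening: 0.0386
t: 13.52
tool_pos: [0.4973, 0.2111, 0.2393]
eef_rot: [0.631, 0.776, 0.0, 0.0]
wrist_force: [-0.0, -0.0, -1.6]
opening: 0.0387
t 13.52 tcp [0.4973 0.2111 0.2393] th 0.205 shift mm [-509.4  -41.2   -0.8] yaw 0.035 q6 1.63 tilt 0.001
```

View pics/s4.png

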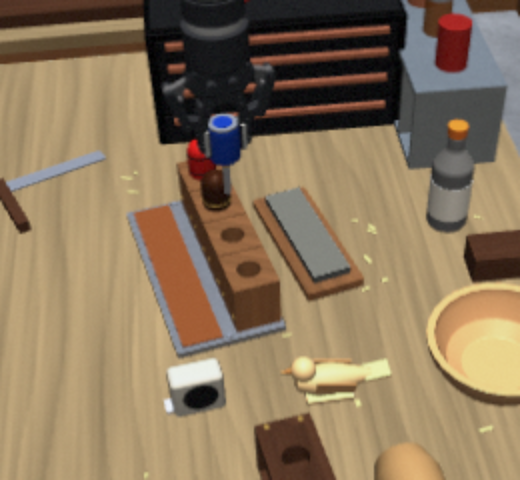

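Blue is held upright and the bird is in place. Same carry, to the third hole.

```bash
python3 -m crank '35 -20 -2 0 0;35 -55 -5 0 0;35 -95 -8 0 0;35 -135 -11 0 0;35 -175 -14 0 0;35 -215 -17 0 0.02;35 -255 -20 0 0.03;35 -295 -24 0 0.035;35 -335 -27 0 0.035;35 -375 -30 0 0.035;35 -415 -33 0 0.035;35 -450 -36 0 0.035'; python3 -m crank '35 -25 -1 0 0;35 -45 -2 0 0;35 -60 -3 0 0;35 -60 -3 0 0;35 -60 -3 0 0;35 -60 -3 0 0'; python3 go.py .5606 -.296 .106 .17
```

```text
t: 14.57
tool_pos: [0.5526, -0.239, 0.2371]
eef_rot: [0.645, 0.764, -0.0, -0.001]
wrist_force: [0.1, 0.5, -0.3]
opening: 0.0387
t: 15.07
tool_pos: [0.5601, -0.2953, 0.2378]
eef_rot: [0.644, 0.765, 0.0, -0.001]
wrist_force: [1.0, 0.3, -0.9]
opening: 0.0389
t 15.07 tcp [ 0.5601 -0.2953  0.2378] th 0.17 shift mm [ -1.1   0.6 131.8] yaw 0.0 q6 0.8 tilt 0.003
```

```bash
python3 -m crank '35 -1 1 20 0;35 -1 1 50 0;35 -1 1 80 0;35 -1 1 105 0;35 -1 1 118 0;35 -1 1 124 0;35 -1 1 130 0;35 -1 1 130 0;35 -1 1 130 0'; python3 -m crank '35 0 0 1 0;35 0 0 2 0;35 0 0 3 0;35 0 0 3 0;35 0 0 3 0';python3 -m crank '35 0 0 1 0;35 0 0 2 0;35 0 0 2 0;35 0 0 2 0'
```

```text
t: 15.82
tool_pos: [0.5625, -0.2971, 0.1101]
eef_rot: [0.644, 0.765, 0.0, 0.001]
wrist_force: [-0.0, -0.9, 0.0]
opening: 0.0389
t: 16.23
tool_pos: [0.562, -0.2973, 0.1065]
eef_rot: [0.645, 0.765, 0.0, 0.0]
wrist_force: [-0.8, -0.5, -1.1]
opening: 0.0391
t: 16.57
tool_pos: [0.5619, -0.2972, 0.1041]
eef_rot: [0.645, 0.765, -0.0, -0.0]
wrist_force: [0.2, 0.4, -0.8]
opening: 0.039
```

```bash
python3 -m crank '35 0 0 1 0;35 0 0 2 0;35 0 0 2 0;35 0 0 2 0'; python3 -m crank '45 0 0 0 0;55 0 0 0 0;85 0 0 0 0;85 0 0 0 0;85 0 0 0 0;85 0 0 -15 0;85 0 0 -40 0;85 0 0 -70 0;85 0 0 -100 0;85 0 0 -132 0;85 0 0 -132 0;85 0 0 -132 0'; python3 go.py .4829 .2807 .108 .205
```

```text
t: 16.9
tool_pos: [0.5621, -0.2974, 0.1031]
eef_rot: [0.645, 0.765, -0.0, 0.0]
wrist_force: [-2.2, 0.7, 6.6]
opening: 0.039
t: 17.9
tool_pos: [0.5632, -0.2981, 0.2367]
eef_rot: [0.645, 0.765, 0.0, 0.002]
wrist_force: [0.0, 0.7, -1.0]
opening: 0.085
t 17.9 tcp [ 0.5632 -0.2981  0.2367] th 0.17 shift mm [584.5  18.3 126.8] yaw -0.035 q6 0.8 tilt 0.005
```

```bash
python3 -m crank '85 30 1 -5 0;85 70 3 -5 0;85 110 5 -5 0;85 150 6 -5 0;85 190 8 -5 0;85 230 9 -5 -0.02;85 270 10 -5 -0.035;85 310 12 -5 -0.035;85 350 13 -5 -0.035;85 390 14 -5 -0.035;85 430 15 -5 -0.035;85 470 17 -5 -0.035'; python3 -m crank '85 40 3 0 0;85 75 4 0 0;85 100 5 0 0;85 114 6 0 0;85 114 6 0 0;85 114 6 0 0;85 114 6 0 0'; python3 go.py .4829 .2807 .109 .205
```

```text
t: 18.9
tool_pos: [0.4975, 0.1705, 0.2379]
eef_rot: [0.631, 0.776, -0.001, -0.001]
wrist_force: [1.2, 0.1, -0.1]
opening: 0.0852
t: 19.48
tool_pos: [0.4818, 0.2804, 0.2386]
eef_rot: [0.632, 0.775, -0.001, -0.0]
wrist_force: [0.1, 0.0, -0.0]
opening: 0.0849
t 19.48 tcp [0.4818 0.2804 0.2386] th 0.204 shift mm [  0.2   1.2 129.6] yaw -0.001 q6 1.76 tilt 0.002
```

Run:
```python
from h import *
im=optics.capture("side")[:,:,::-1]; cv2.imwrite("pics/s5.png",im)
```

```text
(no output)
```

View pics/s5.png

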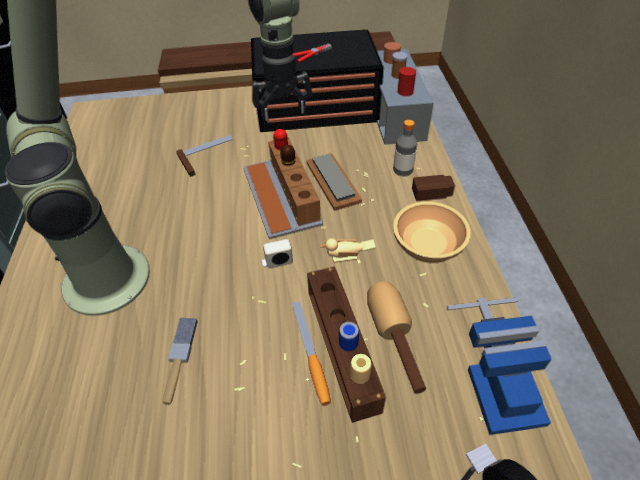

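Maple (361,370) and blue (349,335) stand upright in holes 4 and 3, and the bird is unmoved at (347,247). Walnut next.

```bash
python3 -m crank '85 0 0 25 0;85 0 0 55 0;85 0 0 85 0;85 0 0 108 0;85 0 0 120 0;85 0 0 128 0;85 0 0 131 0;85 0 0 131 0;85 0 0 131 0'; python3 -m crank '35 0 0 0 0;35 0 0 0 0;35 0 0 0 0;35 0 0 0 0;35 0 0 0 0;35 0 0 0 0;35 0 0 0 0;35 0 0 0 0'; python3 -m crank '35 0 0 -5 0;35 0 0 -15 0;35 0 0 -30 0;35 0 0 -50 0;35 0 0 -75 0;35 0 0 -100 0;35 0 0 -120 0;35 0 0 -130 0;35 0 0 -130 0;35 0 0 -130 0'; python3 go.py .5484 -.225 .24 .17
```

```text
t: 20.28
tool_pos: [0.4827, 0.2815, 0.1092]
eef_rot: [0.631, 0.775, 0.001, 0.0]
wrist_force: [0.7, 0.2, 0.2]
opening: 0.0848
t: 20.95
tool_pos: [0.4823, 0.2819, 0.1091]
eef_rot: [0.631, 0.776, 0.001, 0.0]
wrist_force: [-1.3, -0.4, 6.7]
opening: 0.0388
t: 21.78
tool_pos: [0.4818, 0.2817, 0.2383]
eef_rot: [0.631, 0.776, 0.0, 0.0]
wrist_force: [-0.2, -0.1, -1.0]
opening: 0.0384
t 21.78 tcp [0.4818 0.2817 0.2383] th 0.205 shift mm [-509.6  -38.    -1.8] yaw 0.035 q6 1.76 tilt 0.0
```

```bash
python3 -m crank '35 -20 -2 0 0;35 -55 -4 0 0;35 -95 -7 0 0;35 -135 -10 0 0;35 -175 -13 0 0;35 -215 -16 0 0.02;35 -255 -19 0 0.03;35 -295 -22 0 0.035;35 -335 -25 0 0.035;35 -375 -28 0 0.035;35 -415 -31 0 0.035;35 -450 -34 0 0.035'; python3 -m crank '35 -25 -1 0 0;35 -45 -2 0 0;35 -60 -3 0 0;35 -60 -3 0 0;35 -60 -3 0 0;35 -60 -3 0 0'; python3 go.py .5484 -.225 .106 .17
```

```text
t: 22.78
tool_pos: [0.5392, -0.168, 0.2362]
eef_rot: [0.645, 0.764, -0.001, -0.001]
wrist_force: [0.6, 0.9, -0.1]
opening: 0.0386
t: 23.28
tool_pos: [0.5469, -0.2242, 0.2374]
eef_rot: [0.644, 0.765, 0.0, -0.001]
wrist_force: [0.8, 0.7, 0.1]
opening: 0.0386
t 23.28 tcp [ 0.5469 -0.2242  0.2374] th 0.171 shift mm [ -1.2   1.6 131.4] yaw 0.001 q6 0.89 tilt 0.002
```

```bash
python3 -m crank '35 -1 1 20 0;35 -1 1 50 0;35 -1 1 80 0;35 -1 1 105 0;35 -1 1 118 0;35 -1 1 126 0;35 -1 1 132 0;35 -1 1 132 0;35 -1 1 132 0'; python3 -m crank '35 0 0 1 0;35 0 0 2 0;35 0 0 3 0;35 0 0 3 0;35 0 0 3 0';python3 -m crank '35 0 0 1 0;35 0 0 2 0;35 0 0 2 0;35 0 0 2 0'
```

```text
t: 24.03
tool_pos: [0.5491, -0.226, 0.107]
eef_rot: [0.644, 0.765, 0.0, 0.001]
wrist_force: [-0.1, 0.4, 0.0]
opening: 0.0386
t: 24.45
tool_pos: [0.5486, -0.2264, 0.1035]
eef_rot: [0.645, 0.765, 0.0, 0.0]
wrist_force: [0.8, 0.1, -0.9]
opening: 0.039
t: 24.78
tool_pos: [0.5487, -0.2264, 0.1021]
eef_rot: [0.645, 0.765, 0.0, 0.0]
wrist_force: [-1.6, 0.7, 4.7]
opening: 0.0389
```

```bash
python3 -m crank '45 0 0 0 0;55 0 0 0 0;85 0 0 0 0;85 0 0 0 0;85 0 0 0 0;85 0 0 -15 0;85 0 0 -40 0;85 0 0 -70 0;85 0 0 -100 0;85 0 0 -134 0;85 0 0 -134 0;85 0 0 -134 0'; python3 go.py .4686 .3513 .109 .205
```

```text
t: 25.78
tool_pos: [0.5499, -0.227, 0.2376]
eef_rot: [0.644, 0.765, 0.0, 0.002]
wrist_force: [-0.7, 0.4, -0.5]
opening: 0.0852
t 25.78 tcp [ 0.5499 -0.227   0.2376] th 0.17 shift mm [584.1  17.3 126.9] yaw -0.035 q6 0.89 tilt 0.005
```

```bash
python3 -m crank '85 30 1 -5 0;85 70 3 -5 0;85 110 5 -5 0;85 150 6 -5 0;85 190 8 -5 0;85 230 9 -5 -0.02;85 270 10 -5 -0.035;85 310 11 -5 -0.035;85 350 12 -5 -0.035;85 390 13 -5 -0.035;85 430 15 -5 -0.035;85 470 16 -5 -0.035'; python3 -m crank '85 40 3 0 0;85 75 4 0 0;85 100 5 0 0;85 114 6 0 0;85 114 6 0 0;85 114 6 0 0;85 114 6 0 0'; python3 go.py .4686 .3513 .109 .205
```

```text
t: 26.78
tool_pos: [0.4834, 0.2413, 0.2388]
eef_rot: [0.631, 0.776, -0.001, -0.001]
wrist_force: [0.7, -0.5, -0.4]
opening: 0.085
t: 27.37
tool_pos: [0.4674, 0.3512, 0.2396]
eef_rot: [0.631, 0.775, -0.001, 0.0]
wrist_force: [0.2, -0.2, -0.2]
opening: 0.0854
t 27.37 tcp [0.4674 0.3512 0.2396] th 0.204 shift mm [  0.    1.3 130.6] yaw -0.001 q6 1.89 tilt 0.002
```

```bash
python3 -m crank '85 0 0 25 0;85 0 0 55 0;85 0 0 85 0;85 0 0 108 0;85 0 0 120 0;85 0 0 128 0;85 0 0 132 0;85 0 0 132 0;85 0 0 132 0'; python3 -m crank '35 0 0 0 0;35 0 0 0 0;35 0 0 0 0;35 0 0 0 0;35 0 0 0 0;35 0 0 0 0;35 0 0 0 0;35 0 0 0 0'; python3 -m crank '35 0 0 -5 0;35 0 0 -15 0;35 0 0 -30 0;35 0 0 -50 0;35 0 0 -75 0;35 0 0 -100 0;35 0 0 -120 0;35 0 0 -130 0;35 0 0 -130 0;35 0 0 -130 0'; python3 go.py .5362 -.1541 .24 .17
```

```text
t: 28.12
tool_pos: [0.4682, 0.3523, 0.1091]
eef_rot: [0.631, 0.775, 0.001, 0.0]
wrist_force: [0.3, -0.0, 0.1]
opening: 0.085
t: 28.78
tool_pos: [0.4678, 0.3528, 0.1091]
eef_rot: [0.631, 0.776, 0.001, 0.0]
wrist_force: [-1.3, -1.1, 6.9]
opening: 0.0389
t: 29.62
tool_pos: [0.4675, 0.3525, 0.2383]
eef_rot: [0.631, 0.776, 0.0, 0.0]
wrist_force: [-0.3, 0.4, -0.6]
opening: 0.0388
t 29.62 tcp [0.4675 0.3525 0.2383] th 0.205 shift mm [-510.   -35.8   -1.9] yaw 0.035 q6 1.89 tilt 0.0
```

```bash
python3 -m crank '35 -20 -2 0 0;35 -55 -4 0 0;35 -95 -7 0 0;35 -135 -10 0 0;35 -175 -12 0 0;35 -215 -15 0 0.02;35 -255 -18 0 0.03;35 -295 -21 0 0.035;35 -335 -24 0 0.035;35 -375 -27 0 0.035;35 -415 -29 0 0.035;35 -450 -32 0 0.035'; python3 -m crank '35 -25 -1 0 0;35 -45 -2 0 0;35 -60 -3 0 0;35 -60 -3 0 0;35 -60 -3 0 0;35 -60 -3 0 0'; python3 go.py .5362 -.1541 .106 .17
```

```text
t: 30.62
tool_pos: [0.5268, -0.0968, 0.2364]
eef_rot: [0.645, 0.764, -0.001, -0.001]
wrist_force: [0.4, 0.1, -0.5]
opening: 0.0389
t: 31.12
tool_pos: [0.5343, -0.1531, 0.2375]
eef_rot: [0.644, 0.765, -0.0, -0.001]
wrist_force: [-0.2, 0.5, -0.6]
opening: 0.0393
t 31.12 tcp [ 0.5343 -0.1531  0.2375] th 0.171 shift mm [ -1.5   1.9 131.5] yaw 0.001 q6 0.99 tilt 0.002
```

```bash
python3 -m crank '35 -1 1 20 0;35 -1 1 50 0;35 -1 1 80 0;35 -1 1 105 0;35 -1 1 118 0;35 -1 1 126 0;35 -1 1 132 0;35 -1 1 132 0;35 -1 1 132 0'; python3 -m crank '35 0 0 1 0;35 0 0 2 0;35 0 0 3 0;35 0 0 3 0;35 0 0 3 0';python3 -m crank '35 0 0 1 0;35 0 0 2 0;35 0 0 2 0;35 0 0 2 0'
```

```text
t: 31.87
tool_pos: [0.5366, -0.1547, 0.107]
eef_rot: [0.644, 0.765, 0.0, 0.0]
wrist_force: [0.0, -0.3, -0.3]
opening: 0.0386
t: 32.28
tool_pos: [0.5361, -0.1552, 0.1035]
eef_rot: [0.645, 0.765, 0.0, 0.0]
wrist_force: [0.3, -0.2, -1.1]
opening: 0.0388
t: 32.62
tool_pos: [0.5363, -0.1552, 0.1021]
eef_rot: [0.645, 0.765, 0.0, 0.0]
wrist_force: [-2.0, 0.3, 5.6]
opening: 0.0387
```

```bash
python3 -m crank '45 0 0 0 0;55 0 0 0 0;85 0 0 0 0;85 0 0 0 0;85 0 0 0 0;85 0 0 -15 0;85 0 0 -40 0;85 0 0 -70 0;85 0 0 -100 0;85 0 0 -134 0;85 0 0 -170 0;85 0 0 -200 0'; python3 -m crank '85 40 0 0 0;85 80 0 0 0;85 120 0 0 0;85 160 0 0 0;85 200 0 0 0;85 240 0 0 0;85 280 0 0 0;85 300 0 0 0;85 300 0 0 0;85 300 0 0 0'
python3 - <<'E'
from h import *
C={n:optics.get_calibration(n) for n in("scene","side")}
a=optics.capture("scene")[:,:,::-1];b=optics.capture("side")[:,:,::-1]
cv2.imwrite("pics/fin_sc.png",a);cv2.imwrite("pics/fin_sd.png",b)
cv2.imwrite("pics/fin.png",np.hstack([cv2.resize(a[130:310,150:350],(400,360)),cv2.resize(b[230:430,250:450],(360,360))]))
a0,b0=cv2.imread("pics/scene0.png"),cv2.imread("pics/side0.png")
for n,x,y,w in(("scene",a,a0,np.s_[240:305,278:330]),("side",b,b0,np.s_[228:264,318:380])): print(n,"bird diff max",cv2.absdiff(x[w],y[w]).max())
E
```

```text
t: 33.62
tool_pos: [0.5361, -0.155, 0.3037]
eef_rot: [0.645, 0.765, 0.0, 0.001]
wrist_force: [-0.1, -0.9, -0.8]
opening: 0.0853
t: 34.45
tool_pos: [0.485, 0.1415, 0.3012]
eef_rot: [0.643, 0.765, -0.0, 0.0]
wrist_force: [0.2, -0.2, -0.3]
opening: 0.0847
scene bird diff max 7
side bird diff max 13
```

View pics/fin.png

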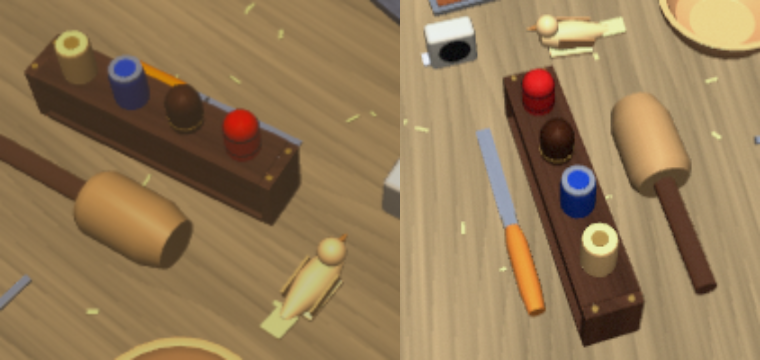

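All four stand flush and upright in the row: red, walnut, blue, maple from left to right. The bird's pixels are unchanged. Handing in.

```bash
python3 -c "
from bench import r
print(r.job_done(), r.state()['t'])"
```

```text
the job is handed in; nothing more can be done
the job is handed in; nothing more can be done
```

All four carving tools now stand in the bench rack in the order you had them: red, walnut, blue, maple from left to right. I moved them in turn, starting with maple. Each was lowered until its shoulder touched the rack, showing about 5–12 N on the wrist, before I let go. The arm's clock was at about 34.5 s of the 112 s allowed.

**Last checks:** The final scene and side pictures show all four upright, with their handles resting on the rack top and the gripper well clear. At contact the gripper stood where it should with a shoulder on the rack (TCP about 0.102–0.103 m up). The patch of picture around the bird matches the start to within noise, so it has not moved.

**Disagreements:** No check failed. The camera views of the rack differed by up to about 6 mm, so I used a mean position, which the holes' clearance allowed. I judged the tools' final tilt and their line along the row by eye and did not measure them.

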